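# Snap the coin-cell box lid shut all round

### The job

Press down the four sprung-up pink sections around the lid rim of the clear coin-cell box, one after another, until each one clicks and stays flat. Use the fingertips only: do not lift the box out of its cradle, and leave everything else on the bench where it lies.

Things in the scene. Friction and masses are not known exactly. Their poses are not given: they have to be found in the camera images.
- cell_box: Clear coin-cell box, tub 180 x 132 mm, 45 mm high to the top of its lid plate (190 x 142 mm, clear window, white fixed rim and corners), about 0.7 kg. On the lid rim are four pink hinged sections, one per side. It stands loosely in the cradle: it could be lifted straight up, but cannot slide or turn. Origin: centre of its underside (z = 0.006 m), x along the long side, z up.
- cradle: Dark steel cradle fixed to the bench under the box, 196 x 148 mm, floor 4 mm thick, four corner brackets 16 mm high, on a green mat 2 mm thick. Origin: centre of its underside, axes as the box's.
- flap_a (a joint): Angle in rad of the pink rim section on one long side (the box's +y side): 0 is sprung up, as it starts; 0.30 is shut flat on the lid plate. It hinges on its inner edge and is bistable: pressed past about half-way it snaps shut and stays; let go earlier it springs back up. About 10 N straight down at its press point takes it over.
- flap_a_press (a point): Press point of that section: middle of its length, on its top face, 21 mm outward from its hinge line, marked by three dark pink ridges. The section is 122 mm long, 35 mm wide, 4 mm thick. Moves with the section: about 61 mm above the table when up, 55 mm when shut (6 mm lower). Axes: x outward from the box across the section, y along the section, z normal to its top face.
- flap_b (a joint): Angle in rad of the pink rim section on one short side (the box's +x side): 0 is sprung up, as it starts; 0.30 is shut flat on the lid plate. It hinges on its inner edge and is bistable: pressed past about half-way it snaps shut and stays; let go earlier it springs back up. About 10 N straight down at its press point takes it over.
- flap_b_press (a point): Press point of that section: middle of its length, on its top face, 21 mm outward from its hinge line, marked by three dark pink ridges. The section is 74 mm long, 35 mm wide, 4 mm thick. Moves with the section: about 61 mm above the table when up, 55 mm when shut (6 mm lower). Axes: x outward from the box across the section, y along the section, z normal to its top face.
- flap_c (a joint): Angle in rad of the pink rim section on the other long side (-y): 0 is sprung up, as it starts; 0.30 is shut flat on the lid plate. It hinges on its inner edge and is bistable: pressed past about half-way it snaps shut and stays; let go earlier it springs back up. About 10 N straight down at its press point takes it over.
- flap_c_press (a point): Press point of that section: middle of its length, on its top face, 21 mm outward from its hinge line, marked by three dark pink ridges. The section is 122 mm long, 35 mm wide, 4 mm thick. Moves with the section: about 61 mm above the table when up, 55 mm when shut (6 mm lower). Axes: x outward from the box across the section, y along the section, z normal to its top face.
- flap_d (a joint): Angle in rad of the pink rim section on the other short side (-x): 0 is sprung up, as it starts; 0.30 is shut flat on the lid plate. It hinges on its inner edge and is bistable: pressed past about half-way it snaps shut and stays; let go earlier it springs back up. About 10 N straight down at its press point takes it over.
- flap_d_press (a point): Press point of that section: middle of its length, on its top face, 21 mm outward from its hinge line, marked by three dark pink ridges. The section is 74 mm long, 35 mm wide, 4 mm thick. Moves with the section: about 61 mm above the table when up, 55 mm when shut (6 mm lower). Axes: x outward from the box across the section, y along the section, z normal to its top face.
- timer: Pink kitchen-style timer, upright, 26 x 68 x 66 mm high, blue buttons. Loose bystander, to be left alone. Origin: centre of its underside.
- earbud_case: Pale pink earbud case, 50 x 58 x 23 mm. Loose bystander, to be left alone. Origin: centre of its underside.
- jar: Small glass jar with white cap, 40 mm across, 55 mm high. Loose bystander, to be left alone. Origin: centre of its underside.
- charger: White charger block, 42 x 42 x 28 mm. Loose bystander, to be left alone. Origin: centre of its underside.
- cell_holder: White and blue cell holder, 60 x 44 x 18 mm. Loose bystander, to be left alone. Origin: centre of its underside.
- marker: White marker pen with blue cap, 130 x 13 x 13 mm, lying. Loose bystander, to be left alone. Origin: centre of its underside.
- sample_cup: White ceramic sample cup, 60 mm across, 55 mm high. Loose bystander, to be left alone. Origin: centre of its underside.
Not all that is in view belongs to the job. What is shaped like the cradle but purple is not meant.

How it is judged:
At the end, for the whole second after the job is handed in: All four sections are shut (each above 0.26 of its 0.30 rad) and the box rests down in its cradle (within 4 mm); every other loose thing is within 30 mm of where it began (value of joint each of flap_a, flap_b, flap_c, flap_d above 0.26 rad and height (world z) of cell_box below 0.01 m and linear speed of cell_box below 0.02 m/s and distance of each of timer, earbud_case, jar, charger, cell_holder, marker, sample_cup from where it was at the start of the episode below 0.03 m); the robot touches nothing.
It fails at once if the box is lifted more than 12 mm out of its cradle (height (world z) of cell_box above 0.018 m).
It fails at once if something else on the bench is moved more than 30 mm, or picked up (distance of any of timer, earbud_case, jar, charger, cell_holder, marker, sample_cup from where it was at the start of the episode above 0.03 m).
It also fails if it takes over 48 s, if anything falls off the work surface, if the arm or the gripper's body presses on something with over 40 N, if the wrist force passes 120 N, or if a joint passes its speed limit or range.

### The arm

A 6-joint arm with a two-finger parallel gripper is mounted at the origin on the work surface. World frame = base frame: x ahead of the robot, y to its left, z up, the work surface at z = 0. Lengths are in m, angles in rad, forces in N, time in s.
With the tool pointing down it reaches from about 0.25 to 0.775 m from the base axis. Payload 8.9 kg.
Tool frame: the origin (TCP) lies at the very end of the fingers, on their centre line; the grasp point (between the pads) lies 19 mm behind it; z points along the fingers, y is the direction in which the jaws open and shut (so a half turn about z gives the same grasp; the last joint's range is limited). The gripper opens to 85 mm and grips with 20 to 120 N. Pads are 22 mm wide; open, the fingers measure 114 mm over their backs; the gripper's body (76 mm by 85 mm) begins 54 mm behind the grasp point. The pads swing forward as they close: fully open they stand 13 mm farther back than shut.
Start: joints at [1.147, 0.291, -0.153, 1.127, 0, 1.431], TCP at [0.148, 0.504, 0.231] pointing down, gripper open.
Joint ranges: [-2.52, 2.52], [-0.91, 1.74], [-1.3, 1.37], [-1.96, 2.02], [-1.52, 1.47], [-3.14, 3.14]. Speed limits (rad/s): [2.22, 2.22, 2.79, 3.14, 3.14, 3.14].

### API

Orientations are given as a unit quaternion [x, y, z, w].
In Python, from station import telemetry, cams, manip gives the robot as it stands.
- The arm moves only by the tool step_arm, never from a script. Its argument "increments" is a list that holds one entry, the list of rows, each a list of 7 numbers: the shift along the world's x, y, z in m, then the turn, a rotation vector about the world's x, y, z in rad, then the closure, from -1 (fully open) to 1 (shut). A call has exactly 8 rows; each row is the pose to reach, as a shift and turn from the pose commanded when the call began; what a row does not reach only later rows make up. A row lasts 1/8 s, in which the tool goes at most 62.5 mm and 10.7 degrees, less where a joint would pass 70% of its speed; a pose out of reach is approached as far as the arm can. A call with a gripper value outside its range is refused whole. The fingers move at their own pace and stop on an object; "squeeze" is the grip in N (left out, the last holds). Time passes only in rows, so rows that repeat a pose let the fingers close, or fill a call up. It gives the time, the measured TCP pose, the force and the opening at its end, in the units of the state.
- telemetry.get_obs(): the state, without advancing time (a new reading comes with each control period).
- cams.read_camera(name): name is "side" or "top"; returns a dict with "image" (480x640x3 uint8, red, green, blue), "fx", "fy", "cx", "cy" (pixels), "k1" (the pictures are not rectified: a ray, as slopes to the right and down, at radius r is drawn at 1 + k1 r^2 times it, then the intrinsics apply), "R" (3x3) and "t" (3): a world point X has camera coordinates R X + t. Camera axes: x right, y down, z forward; pixel columns grow to the right and rows downward; lengths in m; the calibration is good to about 2 mm. A picture is of the moment at which its call begins. There is no depth.
- manip.sign_off(): hands the job in, once; it reports no verdict.
The state is a dict: "time_s": time; "q": joint angles; "joint_vel": joint speeds; "joint_torque": joint torques, N m; "position": TCP position; "ee_rot": TCP orientation; "contact_force": force on the tool from outside, world axes, zero at the start; "moment": the same for the moment, N m; "width": opening from 0.0 (shut) to 1.0 (fully open).
Only numpy, scipy, OpenCV 4.12 (cv2) and the standard library are available. Lean on these libraries where they do the work, as an engineer would, in place of code of your own. Each camera call takes 0.05 s, during which the arm holds its last target.

## Working session

There is one attempt and no reset: what is moved stays moved. The work goes in short steps, Python scripts to look and compute and a tool call to move; the robot and the scene stay as the last step left them, time stands still between calls to the robot, and variables do not carry over. Pictures are saved under pics/ and viewed, and the job is handed in when it is done.

Besides the shell and the picture viewer there is one more tool, called after "Request:" by a JSON object that holds its "api" and its "payload". step_arm: Moves the arm, as the interface text tells. Its arguments: {"type":"object","properties":{"increments":{"type":"array","items":{"type":"array","items":{"type":"array","items":{"type":"number"}}}},"squeeze":{"type":"number"}},"required":["increments"]}

```bash
mkdir -p pics; python3 - <<'E'
from station import telemetry, cams
import cv2
print(telemetry.get_obs())
for n in("top","side"):
    c=cams.read_camera(n); cv2.imwrite(f"pics/{n}0.png",c["image"][...,::-1])
    print(n,{k:v for k,v in c.items() if k!="image"})
E
```

```text
{'time_s': 0.0, 'q': array([ 1.14672658e+00,  2.91310824e-01, -1.54093300e-01,  1.12670299e+00,
       -3.71427136e-06,  1.43148334e+00]), 'joint_vel': array([ 0.00022597, -0.00079361,  0.00032083,  0.00069195,  0.00040163,
       -0.00141542]), 'joint_torque': array([-1.61609674e-03, -5.37146401e+01,  3.31372619e+01,  1.59817573e-02,
       -7.56696431e-05,  9.16580859e-06]), 'position': array([0.14731281, 0.50346649, 0.23072876]), 'ee_rot': array([ 1.41897799e-01,  9.89881096e-01, -6.30079397e-04, -1.80403098e-04]), 'contact_force': array([-0.70114624,  0.0714484 ,  0.19942305]), 'moment': array([ 0.04905239, -0.07244362, -0.03193639]), 'width': 0.9962008206165957}
top {'fx': 564.8829339063076, 'fy': 564.8829339063076, 'cx': 315.8101724675223, 'cy': 247.59632693635837, 'k1': 0.008327250449438668, 'R': array([[-0.02349998, -0.99966933,  0.01043939],
       [-0.9940042 ,  0.02224886, -0.10705436],
       [ 0.10678669, -0.01289257, -0.99419836]]), 't': array([-1.07738870e-03,  5.31392040e-01,  1.26129983e+00])}
side {'fx': 479.3788312517467, 'fy': 479.3788312517467, 'cx': 311.6036149607926, 'cy': 237.99816335300656, 'k1': -0.05063312994216942, 'R': array([[ 0.86050904, -0.50914415, -0.01721693],
       [-0.36427392, -0.59133357, -0.71946447],
       [ 0.35613018,  0.62537735, -0.69431582]]), 't': array([-0.43057403,  0.25240958,  0.92267317])}
```

View pics/top0.png

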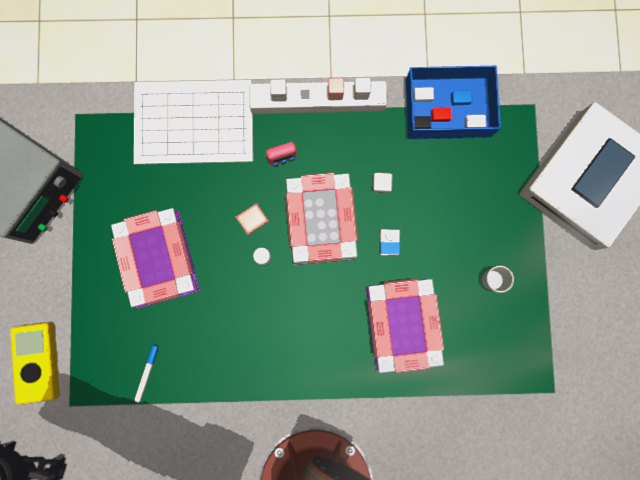

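View pics/side0.png

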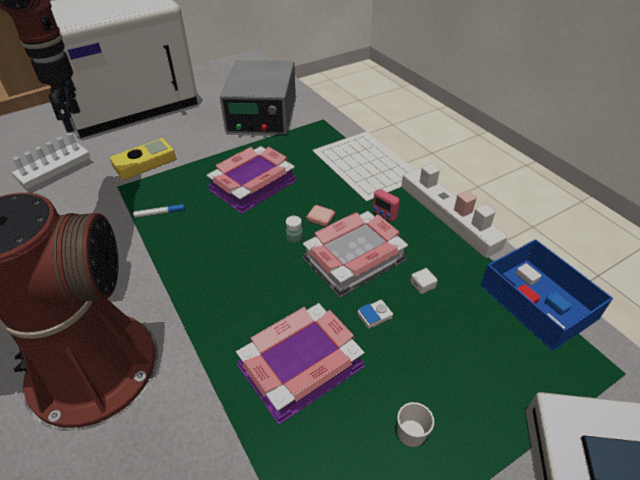

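The top picture shows three candidates. The one at (321,218) has a clear window with cells and a dark cradle. Those at (155,257) and (405,325) are purple, so they're decoys. I'll confirm this in an enlarged crop.

```bash
python3 - <<'E'
import cv2
a=cv2.imread("pics/top0.png")[160:280,260:420]; cv2.imwrite("pics/crop_t.png",cv2.resize(a,None,fx=5,fy=5,interpolation=cv2.INTER_CUBIC))
a=cv2.imread("pics/side0.png")[180:330,270:450]; cv2.imwrite("pics/crop_s.png",cv2.resize(a,None,fx=4,fy=4,interpolation=cv2.INTER_CUBIC))
E
```

```text
(no output)
```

View pics/crop_t.png

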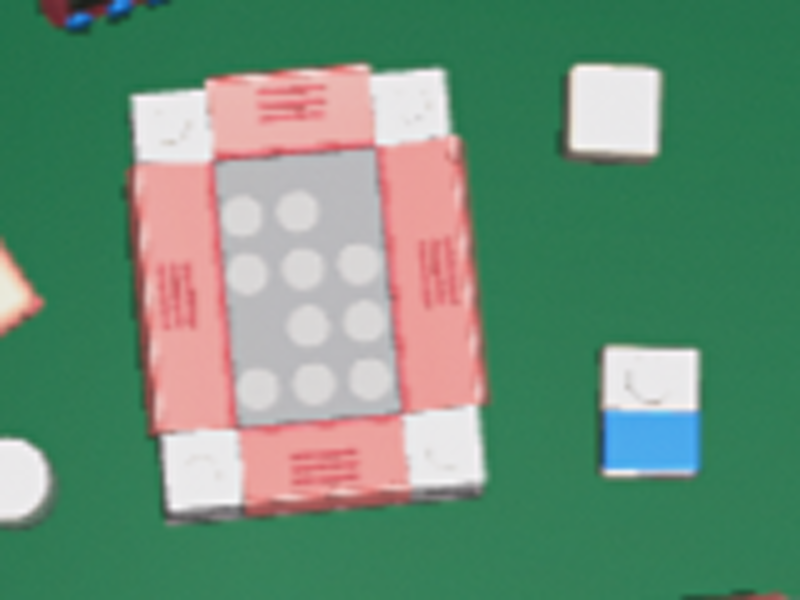

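View pics/crop_s.png

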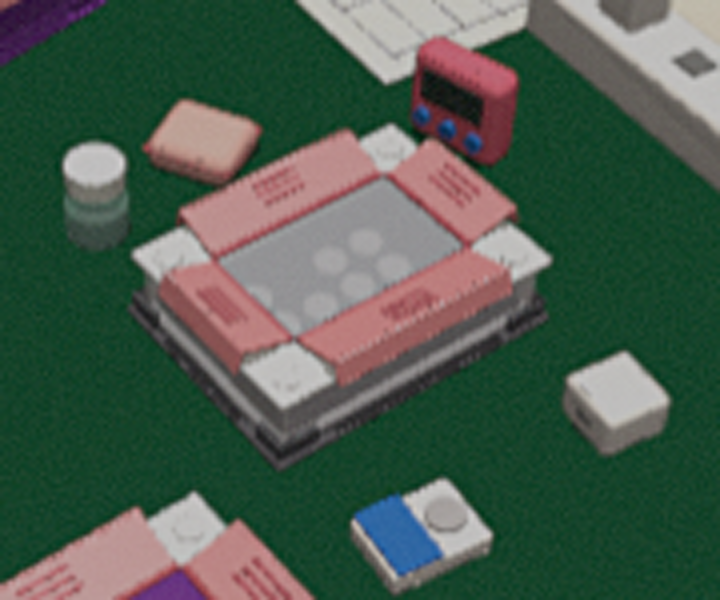

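The crop confirms it: the box at (321,218) has the clear window, cells and dark steel cradle. Next I'll locate the ridges.

```bash
cat > h.py <<'E'
import numpy as np
from scipy.optimize import fsolve
def ray(c,px):
    d=np.array([(px[0]-c["cx"])/c["fx"],(px[1]-c["cy"])/c["fy"]])
    u=fsolve(lambda u:u*(1+c["k1"]*(u@u))-d,d)
    o=-c["R"].T@c["t"]; return o,c["R"].T@np.array([*u,1])
def onz(c,px,z):
    o,v=ray(c,px); return o+v*(z-o[2])/v[2]
E
python3 - <<'E'
from station import cams; from h import *
t=cams.read_camera("top"); s=cams.read_camera("side")
T=[(292,102),(439,272),(325,468),(178,297)]
S=[(455,182),(410,304),(222,306),(278,184)]
for n,a,b in zip(("far","right","near","left"),T,S):
    p=onz(t,(260+(a[0]-2)/5,160+(a[1]-2)/5),.061);q=onz(s,(270+(b[0]-1.5)/4,180+(b[1]-1.5)/4),.061)
    print(n,p.round(4),q.round(4))
pts=[]
for n,a,z in (("timer",(281,153),.066),("jar",(262,256),.055),("ear",(252,218),.023),("charger",(383,182),.028),("holder",(390,242),.018)):
    print(n,onz(t,a,z).round(3))
E
```

```text
far [ 0.6809 -0.0214  0.061 ] [ 0.6845 -0.0184  0.061 ]
right [ 0.6019 -0.0854  0.061 ] [ 0.6046 -0.0847  0.061 ]
near [ 0.5148 -0.0321  0.061 ] [ 0.5166 -0.0324  0.061 ]
left [0.5931 0.0317 0.061 ] [0.5961 0.0341 0.061 ]
timer [0.743 0.061 0.066]
jar [0.512 0.108 0.055]
ear [0.604 0.132 0.023]
charger [ 0.681 -0.172  0.028]
holder [ 0.542 -0.185  0.018]
```

Request:
{"api": "step_arm", "payload": {"increments": [[[0.02,-0.02,0,0,0,0,1],[0.055,-0.055,0,0,0,0,1],[0.095,-0.097,0,0,0,0,1],[0.135,-0.14,0,0,0,0,1],[0.175,-0.182,0,0,0,0,1],[0.215,-0.224,0,0,0,0,1],[0.255,-0.266,0,0,0,0,1],[0.295,-0.31,0,0,0,0,1]]], "squeeze": 40}}

```text
time_s: 1.2
position: [0.4436, 0.1923, 0.2314]
ee_rot: [0.142, 0.99, 0.0, 0.0]
contact_force: [0.1, 0.8, 1.0]
width: 0.004
```

Request:
{"api": "step_arm", "payload": {"increments": [[[0.04,-0.04,0,0,0,0,1],[0.08,-0.08,0,0,0,0,1],[0.115,-0.12,-0.01,0,0,0,1],[0.145,-0.15,-0.03,0,0,0,1],[0.152,-0.16,-0.07,0,0,0,1],[0.152,-0.16,-0.11,0,0,0,1],[0.152,-0.16,-0.14,0,0,0,1],[0.152,-0.16,-0.14,0,0,0,1]]]}}

```text
time_s: 2.2
position: [0.5925, 0.0339, 0.0891]
ee_rot: [0.142, 0.99, -0.0, -0.002]
contact_force: [0.3, 0.4, 0.5]
width: 0.003
```

```bash
python3 - <<'E'
from station import telemetry, cams
import cv2,numpy as np
a=cams.read_camera("top")["image"][160:280,260:420,::-1]
b=cams.read_camera("side")["image"][170:320,270:450,::-1]
cv2.imwrite("pics/c1.png",np.hstack([cv2.resize(a,(480,360)),cv2.resize(b,(432,360))])[:, :800] if 0 else cv2.resize(np.hstack([cv2.resize(a,(480,360)),cv2.resize(b,(432,360))]),(800,316)))
E
```

```text
(no output)
```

View pics/c1.png

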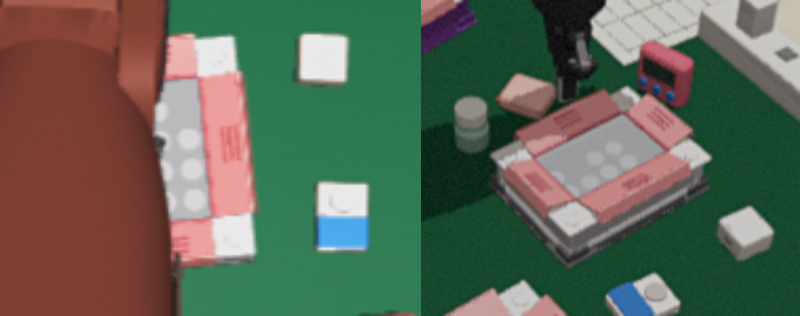

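The side view shows the tip at (567,100), directly above the ridges at (567,118). I'll press down now.

Request:
{"api": "step_arm", "payload": {"increments": [[[0,0,-0.01,0,0,0,1],[0,0,-0.018,0,0,0,1],[0,0,-0.023,0,0,0,1],[0,0,-0.026,0,0,0,1],[0,0,-0.029,0,0,0,1],[0,0,-0.032,0,0,0,1],[0,0,-0.035,0,0,0,1],[0,0,-0.035,0,0,0,1]]]}}

```text
time_s: 3.3
position: [0.5943, 0.0337, 0.056]
ee_rot: [0.142, 0.99, -0.0, -0.0]
contact_force: [-0.3, 0.7, -0.2]
width: 0.0
```

Request:
{"api": "step_arm", "payload": {"increments": [[[0,0,-0.003,0,0,0,1],[0,0,-0.003,0,0,0,1],[0,0,0.02,0,0,0,1],[0,0,0.045,0,0,0,1],[0.03,-0.018,0.05,0,0,0,1],[0.06,-0.036,0.05,0,0,0,1],[0.089,-0.054,0.045,0,0,0,1],[0.089,-0.054,0.033,0,0,0,1]]]}}

```text
time_s: 4.3
position: [0.6855, -0.0217, 0.089]
ee_rot: [0.143, 0.99, -0.0, 0.001]
contact_force: [-0.4, 0.3, -0.4]
width: -0.001
```

```bash
cat > look.py <<'E'
import sys,cv2,numpy as np
from station import telemetry, cams
a=cams.read_camera("top")["image"][160:280,260:420,::-1]
b=cams.read_camera("side")["image"][170:320,270:450,::-1]
cv2.imwrite(sys.argv[1],np.hstack([cv2.resize(a,(400,300),interpolation=2),cv2.resize(b,(400,333),interpolation=2)[:300]]))
print(telemetry.get_obs()["position"])
E
python3 look.py pics/c2.png
```

```text
[ 0.68184615 -0.01992765  0.08713476]
```

View pics/c2.png

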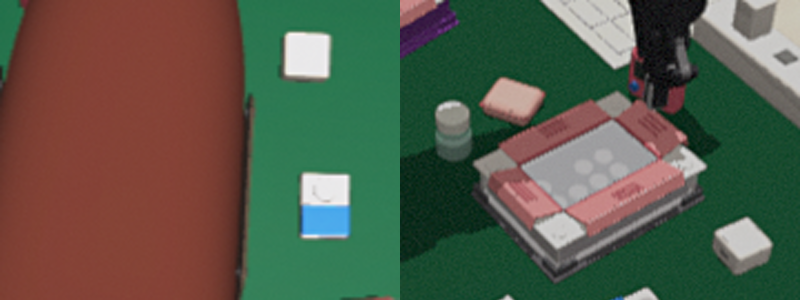

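The tip is above the far section, with ridges at (658,118). I'll press it.

Request:
{"api": "step_arm", "payload": {"increments": [[[0,0,-0.01,0,0,0,1],[0,0,-0.018,0,0,0,1],[0,0,-0.022,0,0,0,1],[0,0,-0.025,0,0,0,1],[0,0,-0.028,0,0,0,1],[0,0,-0.031,0,0,0,1],[0,0,-0.034,0,0,0,1],[0,0,-0.036,0,0,0,1]]]}}

```text
time_s: 5.4
position: [0.6837, -0.0202, 0.0546]
ee_rot: [0.142, 0.99, -0.0, 0.0]
contact_force: [-7.2, 1.3, 23.6]
width: -0.002
```

Request:
{"api": "step_arm", "payload": {"increments": [[[0,0,0,0,0,0,1],[0,0,0.02,0,0,0,1],[0,0,0.045,0,0,0,1],[-0.03,-0.025,0.05,0,0,0,1],[-0.06,-0.048,0.05,0,0,0,1],[-0.08,-0.065,0.045,0,0,0,1],[-0.08,-0.065,0.035,0,0,0,1],[-0.08,-0.065,0.035,0,0,0,1]]]}}

```text
time_s: 6.4
position: [0.6032, -0.0848, 0.0874]
ee_rot: [0.142, 0.99, 0.0, -0.001]
contact_force: [-0.5, 0.1, 0.7]
width: -0.003
```

```bash
python3 look.py pics/c3.png
```

```text
[ 0.60403667 -0.0846326   0.08811393]
```

View pics/c3.png

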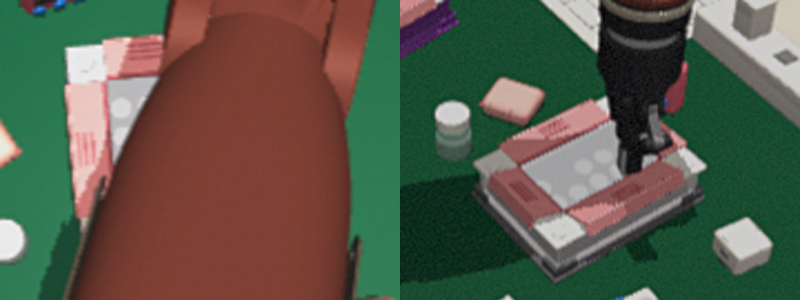

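The tip is above the right section. I'll press it.

Request:
{"api": "step_arm", "payload": {"increments": [[[0,0,-0.01,0,0,0,1],[0,0,-0.018,0,0,0,1],[0,0,-0.022,0,0,0,1],[0,0,-0.025,0,0,0,1],[0,0,-0.028,0,0,0,1],[0,0,-0.031,0,0,0,1],[0,0,-0.034,0,0,0,1],[0,0,-0.036,0,0,0,1]]]}}

```text
time_s: 7.5
position: [0.6039, -0.0853, 0.0545]
ee_rot: [0.142, 0.99, -0.0, 0.001]
contact_force: [-12.0, 1.5, 38.4]
width: -0.001
```

Seated at 38 N. Next is the near section at (0.516, -0.032).

Request:
{"api": "step_arm", "payload": {"increments": [[[0,0,0.003,0,0,0,1],[0,0,0.02,0,0,0,1],[0,0,0.045,0,0,0,1],[-0.03,0.018,0.05,0,0,0,1],[-0.06,0.036,0.05,0,0,0,1],[-0.087,0.053,0.045,0,0,0,1],[-0.087,0.053,0.036,0,0,0,1],[-0.087,0.053,0.036,0,0,0,1]]]}}

```text
time_s: 8.5
position: [0.5171, -0.0324, 0.0884]
ee_rot: [0.142, 0.99, -0.0, 0.0]
contact_force: [0.5, -0.2, 1.3]
width: -0.001
```

```bash
python3 look.py pics/c4.png
```

```text
[ 0.51758162 -0.03266805  0.08858234]
```

View pics/c4.png

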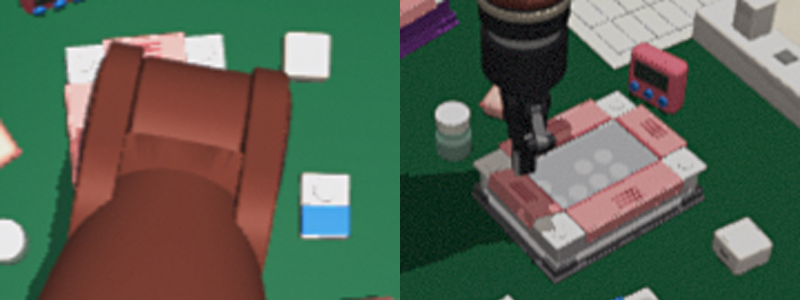

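Request:
{"api": "step_arm", "payload": {"increments": [[[0,0,-0.01,0,0,0,1],[0,0,-0.018,0,0,0,1],[0,0,-0.022,0,0,0,1],[0,0,-0.025,0,0,0,1],[0,0,-0.028,0,0,0,1],[0,0,-0.031,0,0,0,1],[0,0,-0.034,0,0,0,1],[0,0,-0.036,0,0,0,1]]]}}

```text
time_s: 9.6
position: [0.5168, -0.0322, 0.0542]
ee_rot: [0.142, 0.99, -0.0, 0.001]
contact_force: [-14.3, 3.3, 47.8]
width: -0.004
```

Request:
{"api": "step_arm", "payload": {"increments": [[[0,0,0.005,0,0,0,1],[0,0,0.03,0,0,0,1],[0,0,0.08,0,0,0,1],[0,0.02,0.13,0,0,0,1],[-0.03,0.07,0.15,0,0,0,1],[-0.07,0.12,0.16,0,0,0,1],[-0.11,0.17,0.16,0,0,0,1],[-0.15,0.22,0.16,0,0,0,1]]]}}

```text
time_s: 10.6
position: [0.3687, 0.185, 0.2125]
ee_rot: [0.142, 0.99, 0.0, 0.0]
contact_force: [1.2, 0.5, 0.3]
width: 0.003
```

Request:
{"api": "step_arm", "payload": {"increments": [[[-0.03,0.04,0,0,0,0,1],[-0.06,0.08,0,0,0,0,1],[-0.09,0.12,0,0,0,0,1],[-0.12,0.16,0,0,0,0,1],[-0.15,0.2,0,0,0,0,1],[-0.17,0.24,0,0,0,0,1],[-0.18,0.26,0,0,0,0,1],[-0.18,0.26,0,0,0,0,1]]]}}

```text
time_s: 11.6
position: [0.1891, 0.4446, 0.2119]
ee_rot: [0.141, 0.99, -0.0, -0.0]
contact_force: [0.3, -0.6, 0.2]
width: 0.001
```

```bash
python3 look.py pics/c5.png; python3 - <<'E'
import cv2
from station import cams
a=cams.read_camera("top")["image"][...,::-1]; b=cams.read_camera("side")["image"][...,::-1]
cv2.imwrite("pics/top5.png",a); cv2.imwrite("pics/side5.png",b)
cv2.imwrite("pics/cs5.png",cv2.resize(b[180:330,270:450],None,fx=4,fy=4,interpolation=2))
cv2.imwrite("pics/ct5.png",cv2.resize(a[160:280,260:420],None,fx=5,fy=5,interpolation=2))
E
```

```text
[0.18985513 0.44312098 0.2120235 ]
```

View pics/ct5.png

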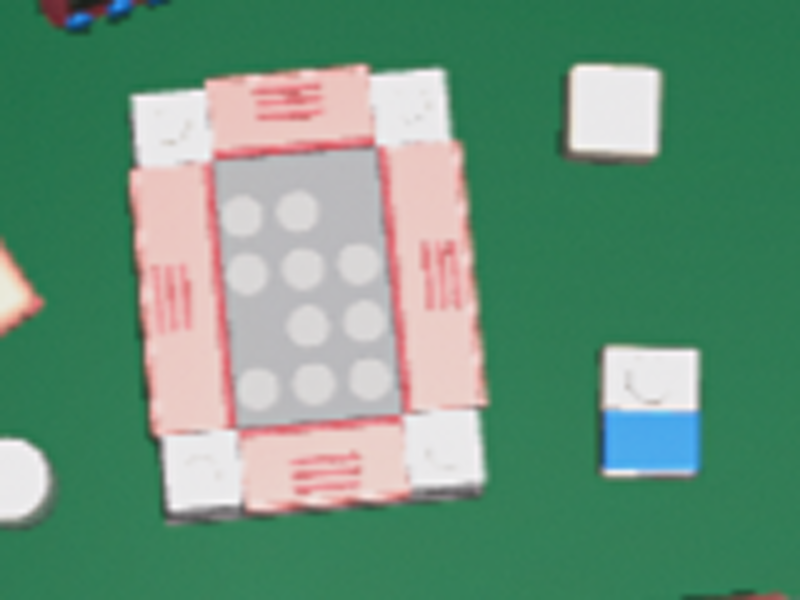

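View pics/cs5.png

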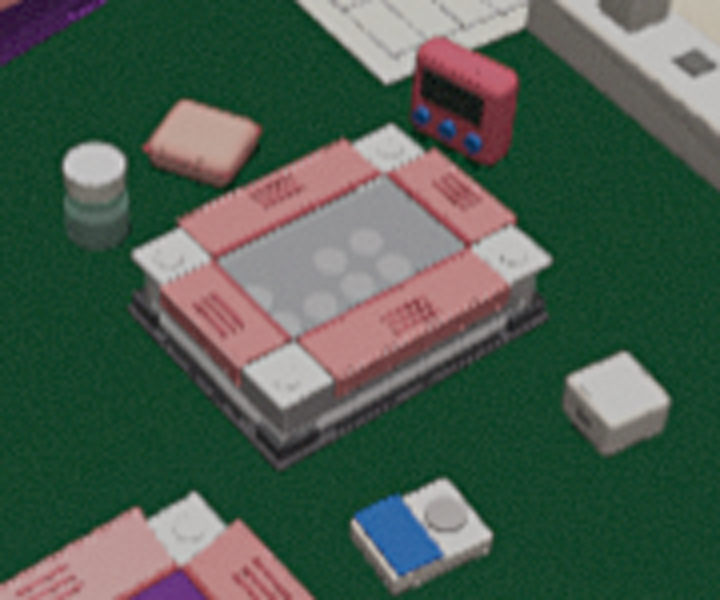

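View pics/top5.png

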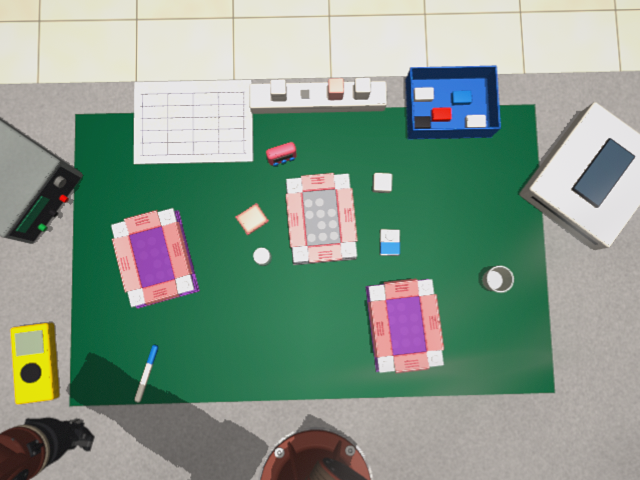

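In both views all four sections have dropped and now share the same flat shading. In the enlarged top crop the ridges are at (288,100), (441,275), (327,475) and (171,298). The box and the objects around it haven't moved, and the arm is clear.

```bash
python3 -c "
from station import manip
print(manip.sign_off())"
```

```text
the job is handed in; nothing more can be done
None
```

I pressed down all four pink sections of the clear box with the closed fingertips and handed the job in at about 12 s of the 48 s allowed. The sign-off reports no verdict.

- **Force readings:** The far, right and near sections, as seen from the robot, bottomed out at about 54–55 mm with 24, 38 and 48 N. That matches the 55 mm expected when shut.
- **Weaker check on the left section:** It read almost no force at 56 mm. I pressed it about 3 mm further in the next move but took no force reading at the bottom, so its closure rests on the pictures.
- **Pictures:** The last top and side views show all four sections flat with the same shading, and the box sitting in its cradle. By eye, none of the loose objects on the mat had moved. The arm is clear of everything.

No check failed. I did not measure the section angles or the box height directly.

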